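Free the ratchet pawl and lower the plate clamp

TASK

The clamp bar of the plate shaker is propped up by a ratchet. With the fingertips, press the pawl's thumb tab down until the pawl snaps over and stays free of the teeth, then push the clamp bar down past its teeth until its rubber foot rests on the well plate, and move the hand clear. Do not grip or lift anything: never raise the bar, leave the plate in its nest, and leave the bottle, the jar and the tube rack standing where they are.

Things in the scene. Friction and masses are not known exactly. Their poses are not given: they have to be found in the camera images.
- shaker: Plate shaker, fixed: white base 190 mm (its x) by 340 mm (its y, -175 to +165), 58 mm high; origin on the bench under it, z up. A steel clamp bar hinged at bar_pivot (0, -50, 118 mm) runs towards +y over an aluminium nest (top 66 mm high) with the well plate. The ratchet pawl sits on the -y side of the hinge on a post 178 mm high. Starts shift and turn it.
- clamp_bar (a joint): Bar angle above level, rad: 0 = level, foot flat on the plate; positive = raised (starts 0.70 to 1.05). Stiff hinge: it stays where left; 2 to 5 N at the paddle push it down. With the pawl engaged it goes down at most 0.26 to the next tooth (0.86, 0.60, 0.34 or 0.08 rad) and locks; with the pawl free it moves until the foot meets the plate. Above 1.12 counts as lifted.
- bar_pivot (a point): Axis of the clamp bar's hinge (the axis lies along the shaker's x), at the middle of the bar's width, 118 mm above the bench. Fixed to the shaker; same axes as the shaker.
- bar_paddle (a point): Centre of the top face of the black paddle at the bar's free end, the place to push. Paddle 40 mm wide, 44 mm long along the bar, 16 mm thick; this point is 194 mm from bar_pivot along the bar and 8 mm above its centre line. y axis: outwards along the bar; z axis: out of the bar's top face. The bar is 18 mm wide, 16 mm thick.
- bar_foot (a point): Centre of the lower face of the round rubber foot (diameter 30 mm) under the clamp bar, 130 mm from bar_pivot along the bar and 30 mm below its centre line. With the bar level it rests on the middle of the plate, 88 mm above the bench.
- pawl (a joint): Ratchet pawl angle, rad, -0.11 to 0.44. At -0.11 its hook is fully between the teeth (up to about -0.01 if the hook starts on top of a tooth); pressing the tab down makes it grow. An over-centre spring strut pulls it back into the teeth below 0.17 and, beyond 0.17, holds it at its free stop, 0.44. About 3 N on the tab starts it, less as it moves.
- pawl_tab (a point): Centre of the top face of the pawl's ridged dark steel thumb tab, 30 mm (shaker x) by 28 mm (shaker y), 7 mm thick, about 189 mm above the bench when engaged. The rocker's axis is 50 mm from it towards shaker +y and 20 mm lower. The tab goes down about 29 mm to the free stop, where it slopes down away from the bar by 0.55 rad. At 0 its axes are those of the shaker.
- plate: White 24-well plate, 127 mm (its x) by 85 mm (its y) by 22 mm high, loose in the shaker's nest inside a 5 mm high rim; origin at the centre of its underside, 66 mm above the bench.
- bottle: Bystander: clear reagent bottle with a blue cap and a paper label, diameter 64 mm, 130 mm high, stands on the bench on the shaker's -x side; origin at the centre of its underside.
- jar: Bystander: white jar with a white cap, diameter 68 mm, 75 mm high, stands beyond the shaker's +y end; origin at the centre of its underside.
- rack: Bystander: orange tube rack, 75 by 150 mm and 40 mm high, with 15 holes, lies on the bench on the shaker's +x side; origin at the centre of its underside.
There are look-alikes about, which are no part of the job. There is more than one size of the plate; the one meant has the size given above.

How it is judged:
By the outcome, as a careful person would: the job done as asked, in the order asked, and still so for the second after the job is handed in, with the robot touching nothing.
It also fails if it takes over 42 s, if anything falls off the work surface, if the arm or the gripper's body presses on something with over 40 N, if the wrist force passes 120 N, or if a joint passes its speed limit or range.

ROBOT

A 7-joint arm with a two-finger parallel gripper is mounted at the origin on the work surface. World frame = base frame: x ahead of the robot, y to its left, z up, the work surface at z = 0. Lengths are in m, angles in rad, forces in N, time in s.
With the tool pointing down it reaches from about 0.425 to 0.95 m from the base axis. Payload 4.7 kg.
Tool frame: the origin (TCP) lies at the very end of the fingers, on their centre line; the grasp point (between the pads) lies 19 mm behind it (robot.hold_point_z is the z of the grasp point in the tool frame, in m); z points along the fingers, y is the direction in which the jaws open and shut (so a half turn about z gives the same grasp; the last joint's range is limited). The gripper opens to 87 mm and grips with 3 to 60 N. Pads are 19 mm wide; open, the fingers measure 117 mm over their backs; the gripper's body (75 mm by 190 mm) begins 51 mm behind the grasp point.
Start: joints at [1.27, 0.469, -0.049, 1.532, 0.024, 1.141, -0.082], TCP at [0.181, -0.65, 0.198] pointing down, gripper open.
Joint ranges: [-2.59, 2.59], [-0.33, 1.99], [-1.39, 1.29], [0.1, 2.45], [-1.04, 4.18], [0.21, 1.99], [-2.66, 2.66]. Speed limits (rad/s): [2.57, 2.57, 3.14, 3.14, 3.14, 3.14, 3.14].

INTERFACE

Orientations are given as a unit quaternion [w, x, y, z].
In Python, from bench import robot gives the robot as it stands.
- The arm moves only by the tool move_arm, never from a script. Its argument "increments" is a list of rows, each a list of 7 numbers: the shift along the tool's x, y, z in cm, then the turn, a rotation vector about the tool's x, y, z in rad, then the opening, from 0 (shut) to 1 (fully open). In form: [[tx, ty, tz, rx, ry, rz, fingers], ...]. A call has 1 to 20 rows; each row shifts and turns the pose as measured when the row begins, along the tool's axes as they then stand; what a row does not reach is not made up. A row lasts 1/8 s, in which the tool goes at most 62.5 mm and 10.7 degrees, less where a joint would pass 70% of its speed; a pose out of reach is approached as far as the arm can. A call with a gripper value outside its range is refused whole. The fingers move at their own pace and stop on an object; "grip_force" is the grip in N (left out, the last holds). Time passes only in rows, so rows that do not move let the fingers close. It gives the time, the measured TCP pose, the force and the opening at its end, in the units of the state.
- robot.get_state(): the state, without advancing time (a new reading comes with each control period).
- robot.get_image(name): name is "scene" or "top" or "wrist"; returns a dict with "frame" (480x640x3 uint8, red, green, blue), "K" (3x3 intrinsics, pixels), "dist" ([k1, k2, p1, p2, k3] as OpenCV has them; the pictures are not rectified), "rvec" (rotation vector, rad) and "tvec" (3), from world to camera coordinates, as OpenCV has them. Camera axes: x right, y down, z forward; pixel columns grow to the right and rows downward; lengths in m; the calibration is good to about 2 mm. A picture is of the moment at which its call begins. There is no depth.
- robot.sign_off(): hands the job in, once; it reports no verdict.
The state is a dict: "time": time; "joint_positions": joint angles; "joint_vel": joint speeds; "tau": joint torques, N m; "eef_pos": TCP position; "eef_rot": TCP orientation; "contact_force": force on the tool from outside, world axes, zero at the start; "wrist_torque": the same for the moment, N m; "gripper_width": finger opening in m.
Only numpy, scipy, OpenCV 4.12 (cv2) and the standard library are available. Lean on these libraries where they do the work, as an engineer would, in place of code of your own. Each camera call takes 0.05 s, during which the arm holds its last target.

## Working session

There is one attempt and no reset: what is moved stays moved. The work goes in short steps, Python scripts to look and compute and a tool call to move; the robot and the scene stay as the last step left them, time stands still between calls to the robot, and variables do not carry over. Pictures are saved under pics/ and viewed, and the job is handed in when it is done.

Besides the shell and the picture viewer there is one more tool, called by a JSON object that holds its "op" and its "data", one argument or row to a line. move_arm: Moves the arm, as the interface text tells. Its arguments: {"type":"object","properties":{"increments":{"type":"array"},"grip_force":{"type":"number"}},"required":["increments"]}

```bash
mkdir -p pics; python3 - <<'E'
from bench import robot
import cv2,pickle
d={}
for n in ("scene","top","wrist"):
    im=robot.get_image(n); d[n]=im
    cv2.imwrite(f"pics/{n}0.png",im["frame"][:,:,::-1])
    print(n,im["K"],im["dist"],im["rvec"],im["tvec"])
pickle.dump(d,open("d0.pkl","wb"))
s=robot.get_state();print(s)
E
```

```text
scene [[562.34601779   0.         320.2110571 ]
 [  0.         562.34601779 240.41149836]
 [  0.           0.           1.        ]] [-0.17161985  0.          0.          0.          0.        ] [ 2.25662216  1.13814651 -0.41252497] [-0.40579291 -0.24190763  1.23864191]
top [[442.6074128    0.         323.48574365]
 [  0.         442.6074128  243.70912005]
 [  0.           0.           1.        ]] [-0.09456074  0.          0.          0.          0.        ] [ 2.14015997 -2.18914533  0.05771435] [0.1004161  0.57016562 0.89131339]
wrist [[388.24208063   0.         321.95717932]
 [  0.         388.24208063 238.76075941]
 [  0.           0.           1.        ]] [0.00016916 0.         0.         0.         0.        ] [-2.31652428  1.75760708  0.25448298] [-0.67316147 -0.03430869  0.39331648]
{'time': 0.15, 'joint_positions': array([ 1.27009833,  0.46931297, -0.04856825,  1.53337879,  0.02412971,
        1.1409896 , -0.08229881]), 'joint_vel': array([-5.15737734e-05, -2.12788020e-03, -2.11473394e-04, -3.12354926e-03,
       -8.71266559e-04,  1.51662372e-03,  3.98611402e-04]), 'tau': array([ 7.77487514e-06, -5.08429170e+01, -8.12361692e-02, -2.36420023e+01,
       -6.14216225e-02,  3.55690392e-02,  1.02136853e-04]), 'eef_pos': array([ 0.18107857, -0.64976714,  0.19681941]), 'eef_rot': array([-7.37468943e-04,  9.90778673e-01,  1.35488216e-01, -1.43167680e-04]), 'contact_force': array([ 0.46892939, -0.5456776 , -0.61276002]), 'wrist_torque': array([ 0.00499634,  0.03503386, -0.02383191]), 'gripper_width': 0.08690833455692329}
```

View pics/scene0.png

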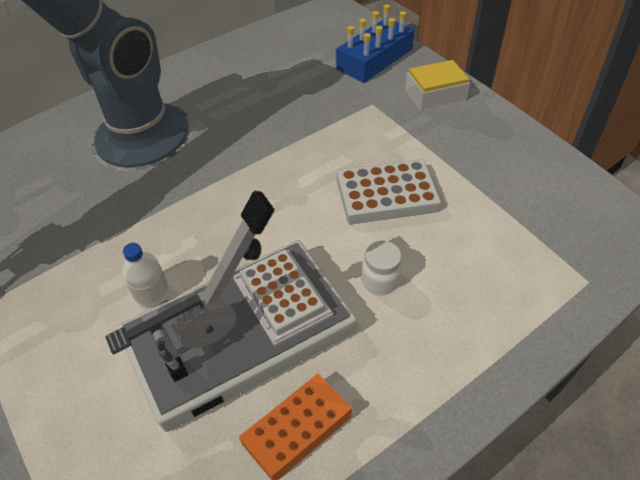

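View pics/top0.png

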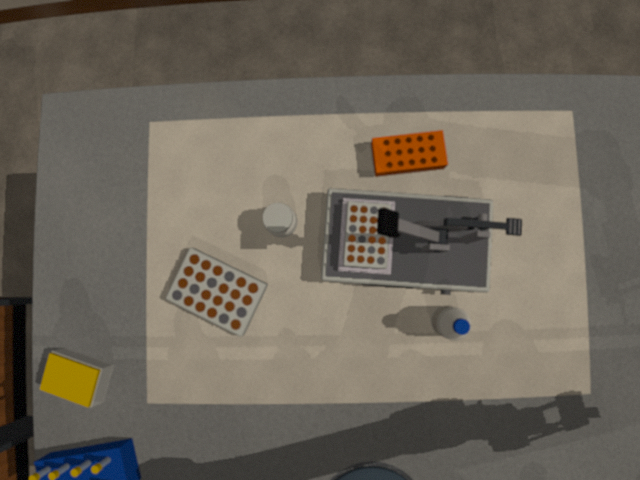

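View pics/wrist0.png

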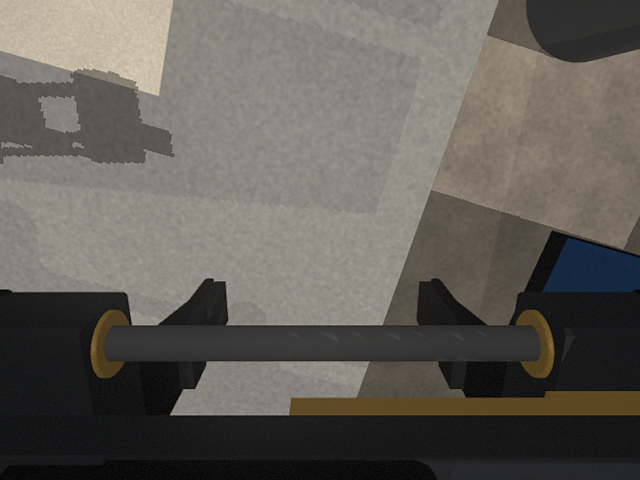

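```bash
python3 - <<'E'
import pickle,cv2
d=pickle.load(open("d0.pkl","rb"))
a=d["top"]["frame"][170:310,310:540,::-1]
cv2.imwrite("pics/topc.png",cv2.resize(a,None,fx=3.4,fy=3.4,interpolation=cv2.INTER_CUBIC))
a=d["scene"]["frame"][180:430,100:370,::-1]
cv2.imwrite("pics/scenec.png",cv2.resize(a,None,fx=2.4,fy=2.4,interpolation=cv2.INTER_CUBIC))
E
```

```text
(no output)
```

View pics/topc.png

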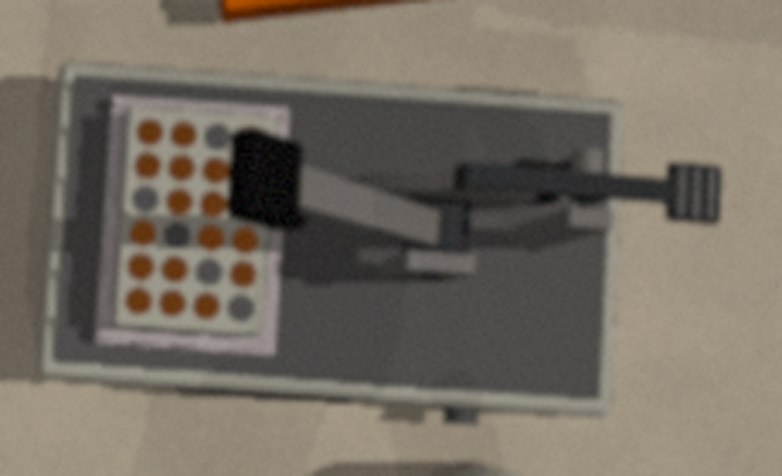

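View pics/scenec.png

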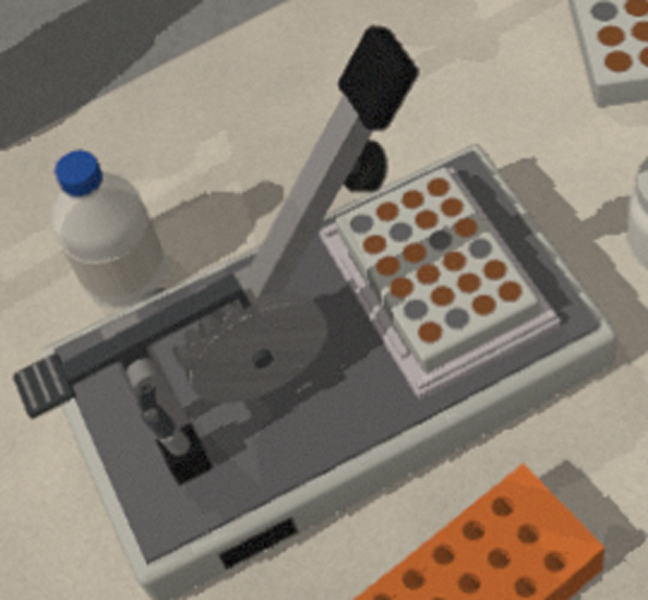

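```bash
cat > h.py <<'E'
import numpy as np,cv2,pickle
from scipy.optimize import least_squares
from scipy.spatial.transform import Rotation as R
def proj(im,P): return cv2.projectPoints(np.asarray(P,float).reshape(-1,3),im["rvec"],im["tvec"],im["K"],im["dist"])[0][:,0]
def tri(obs):
    f=lambda X: np.concatenate([proj(im,X)[0]-p for im,p in obs])
    r=least_squares(f,[0.6,-0.2,0.15]); return r.x,r.fun
E
python3 - <<'E'
from h import *
d=pickle.load(open("d0.pkl","rb")); T,S=d["top"],d["scene"]
t=lambda u,v:np.array([u/3.4+310,v/3.4+170]); s=lambda u,v:np.array([u/2.4+100,v/2.4+180])
C=np.array([[.095,.165,.058],[.095,-.175,.058],[-.095,-.175,.058],[-.095,.165,.058]])
def W(p,P): return R.from_euler('z',p[2]).apply(P)+[p[0],p[1],0]
def f(p):
    w=W(p,C); return np.concatenate([(proj(T,w)-[t(67,66),t(619,104),t(604,409),t(45,372)]).ravel(),(proj(S,w[[0,1,3]])-[s(612,333),s(147,568),s(477,147)]).ravel()])
r=least_squares(f,[.6,-.2,0]);p=r.x;print("pose",p,r.fun.round(1))
inv=lambda X:R.from_euler('z',-p[2]).apply(X-[p[0],p[1],0])
for nm,o in dict(tab=[(T,t(694,193)),(S,s(42,384))],pad=[(T,t(266,178)),(S,s(378,76))]).items():
    X,e=tri(o);print(nm,X,inv(X),e.round(1))
for a in (.7,.8,.86,.9,1.0,1.05):
    P=W(p,[0,-.05+.194*np.cos(a)-.008*np.sin(a),.118+.194*np.sin(a)+.008*np.cos(a)])
    u,v=proj(T,P)[0],proj(S,P)[0]; print(a,P.round(3),((u-[310,170])*3.4).round(),((v-[100,180])*2.4).round())
np.save("pose.npy",p)
for nm,z,px in (("bottle",.13,(461,326)),("jar",.075,(279,218)),):
    g=least_squares(lambda q:proj(T,[q[0],q[1],z])[0]-px,[.5,0]).x;print(nm,g)
E
```

```text
pose [ 0.57516549 -0.07789998 -0.09957409] [-2.7 -3.3  2.7 -1.8  2.7  2.8 -3.6  0.8  3.6 -2.2 -5.1  4.9  0.5 -6.3]
tab [ 0.58099225 -0.24755778  0.18062195] [ 0.02266351 -0.16823818  0.18062195] [-0.2 -0.1 -0.2 -0. ]
pad [ 0.58159308 -0.01706607  0.27628837] [0.00034828 0.06117154 0.27628837] [-0.5 -0.2 -0.5  0. ]
0.7 [0.584 0.015 0.249] [188. 180.] [433.  85.]
0.8 [0.583 0.001 0.263] [221. 179.] [409.  79.]
0.86 [ 0.582 -0.008  0.27 ] [242. 178.] [393.  76.]
0.9 [ 0.582 -0.014  0.275] [257. 178.] [382.  75.]
1.0 [ 0.58  -0.03   0.286] [297. 177.] [353.  74.]
1.05 [ 0.579 -0.039  0.29 ] [318. 177.] [337.  74.]
bottle [ 0.40812686 -0.16134125]
jar [0.62117404 0.17285724]
```

{"op": "move_arm", "data": {
  "increments": [
    [0,0,-3,0,0,0,0],
    [0,0,-3,0,0,0,0],
    [4,-2.3,0,0,0,0,0],
    [4,-2.3,0,0,0,0,0],
    [4,-2.3,0,0,0,0,0],
    [4,-2.3,0,0,0,0,0],
    [4,-2.3,0,0,0,0,0],
    [4,-2.3,0,0,0,0,0],
    [4,-2.3,0,0,0,0,0],
    [4,-2.3,0,0,0,0,0],
    [4,-2.3,0,0,0,0,0],
    [0,0,0,0,0,-0.17,0],
    [0,0,0,0,0,-0.17,0],
    [0,0,0,0,0,-0.17,0],
    [0,0,0,0,0,-0.17,0],
    [0,0,0,0,0,-0.17,0],
    [0,0,0,0,0,-0.17,0],
    [0,0,0,0,0,-0.17,0]
  ]
}}

```text
time: 2.4
eef_pos: [0.4793, -0.3409, 0.2522]
eef_rot: [-0.007, 0.731, 0.682, 0.0]
contact_force: [0.5, -0.5, -0.3]
gripper_width: 0.0005
```

```bash
cat >> h.py <<'E'
def look(n,name,box=None,k=1):
    from bench import robot
    im=robot.get_image(n); f=im["frame"][:,:,::-1]
    if box: f=f[box[1]:box[3],box[0]:box[2]]
    cv2.imwrite(f"pics/{name}.png",cv2.resize(f,None,fx=k,fy=k,interpolation=cv2.INTER_CUBIC)); return im
def tool():
    from bench import robot
    s=robot.get_state(); q=s["eef_rot"]; M=R.from_quat([q[1],q[2],q[3],q[0]]).as_matrix()
    return s,M
E
python3 - <<'E'
from h import *
s,M=tool();p=np.load("pose.npy")
print(s["time"],s["eef_pos"],s["joint_positions"].round(2),s["contact_force"]);print(M.round(3))
look("top","top1",(310,150,570,330),3);look("scene","scene1",(70,180,370,430),2.4)
print("tab delta in tool",M.T@(np.array([.581,-.248,.187])-s["eef_pos"]))
E
```

```text
2.4 [ 0.47928911 -0.34087411  0.25221289] [ 0.89  0.33 -0.44  1.65  0.14  1.21  0.35] [ 0.53921725 -0.54277342 -0.30578801]
[[ 0.069  0.998 -0.008]
 [ 0.998 -0.069  0.01 ]
 [ 0.01  -0.009 -1.   ]]
tab delta in tool [0.0990068  0.09569218 0.06529997]
```

View pics/top1.png

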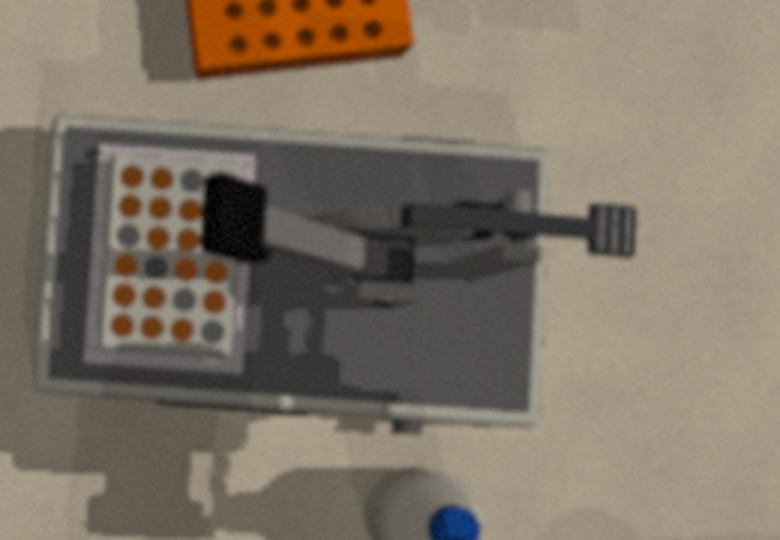

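View pics/scene1.png

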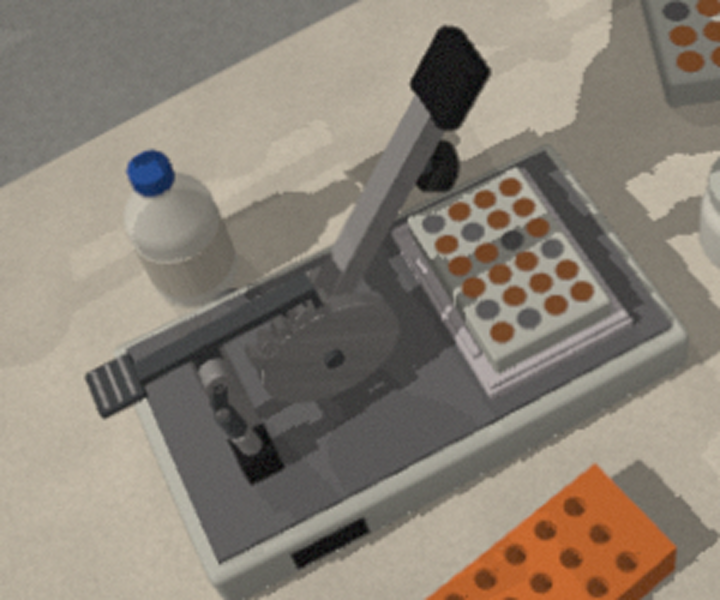

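```bash
python3 - <<'E'
from h import *
s,M=tool()
for n in("top","scene"):
    im=look(n,n+"2"); print(n,proj(im,s["eef_pos"]), proj(im,[.581,-.248,.187]))
E
```

```text
top [[592.19589942 284.21229325]] [[515.63847449 226.23812062]]
scene [[  6.97243753 292.28374235]] [[115.5561804  337.85917466]]
```

View pics/top2.png

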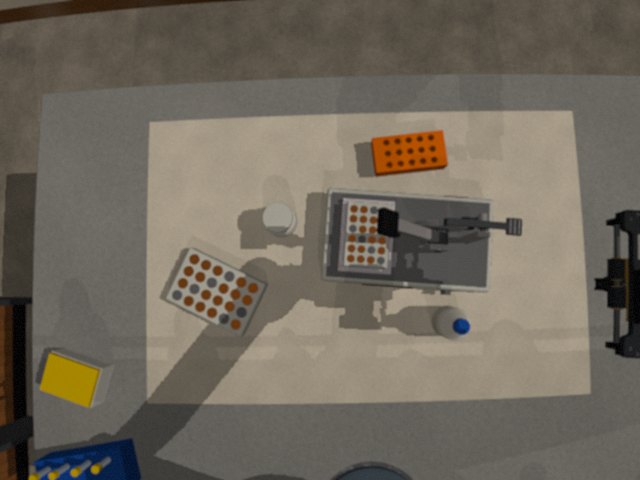

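View pics/scene2.png

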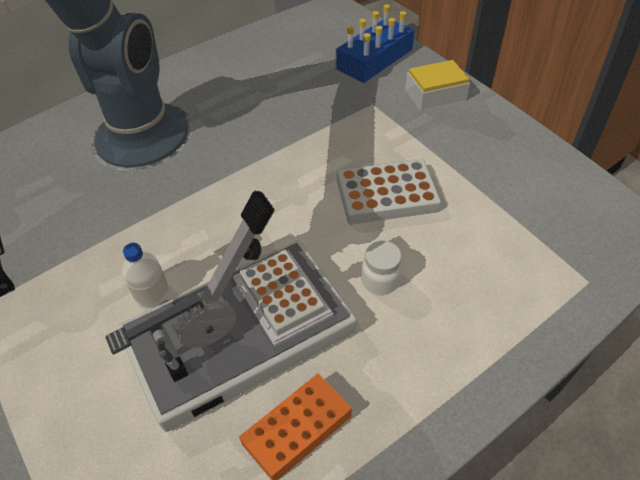

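{"op": "move_arm", "data": {
  "increments": [
    [2.4,2.4,0,0,0,0,0],
    [2.4,2.4,0,0,0,0,0],
    [2.4,2.4,0,0,0,0,0],
    [2.4,2.4,1,0,0,0,0],
    [1,1,1,0,0,0,0],
    [0,0,0,0,0,0,0]
  ]
}}

```text
time: 3.35
eef_pos: [0.5954, -0.2437, 0.2309]
eef_rot: [-0.007, 0.74, 0.673, -0.001]
contact_force: [-1.2, 0.1, -0.2]
gripper_width: 0.0006
```

```bash
python3 - <<'E'
from h import *
s,M=tool()
print(s["time"],s["eef_pos"],s["contact_force"],M.T@(np.array([.581,-.248,.187])-s["eef_pos"]))
look("top","top3",(400,150,600,330),3);look("scene","scene3",(50,180,300,430),2.4)
E
```

```text
3.35 [ 0.59543204 -0.243698    0.23089004] [-1.17600696  0.13871864 -0.23416934] [-0.00598065 -0.01347328  0.04399806]
```

View pics/scene3.png

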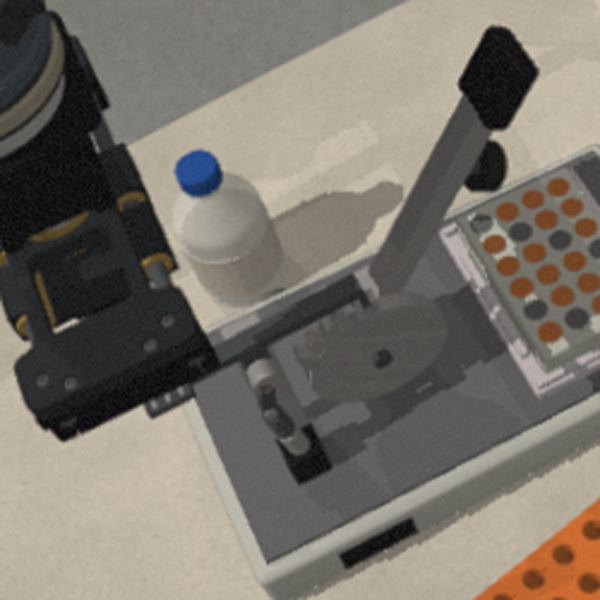

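{"op": "move_arm", "data": {
  "increments": [
    [-0.5,-0.8,0,0,0,0,0],
    [-0.4,-0.8,1,0,0,0,0],
    [0,0,1,0,0,0,0],
    [0,0,1,0,0,0,0],
    [0,0,0,0,0,0,0]
  ]
}}

```text
time: 4.08
eef_pos: [0.5737, -0.2574, 0.2006]
eef_rot: [-0.005, 0.743, 0.669, -0.002]
contact_force: [0.2, -1.0, -0.6]
gripper_width: 0.0006
```

```bash
python3 - <<'E'
from h import *
s,M=tool()
print(s["time"],s["eef_pos"],s["contact_force"],M.T@(np.array([.581,-.248,.187])-s["eef_pos"]))
look("wrist","wrist4");look("scene","scene4",(50,250,250,400),3.5)
E
```

```text
4.075 [ 0.5737293  -0.25744102  0.20057559] [ 0.19473987 -1.04612035 -0.58049853] [0.01010303 0.00638165 0.01354607]
```

View pics/scene4.png

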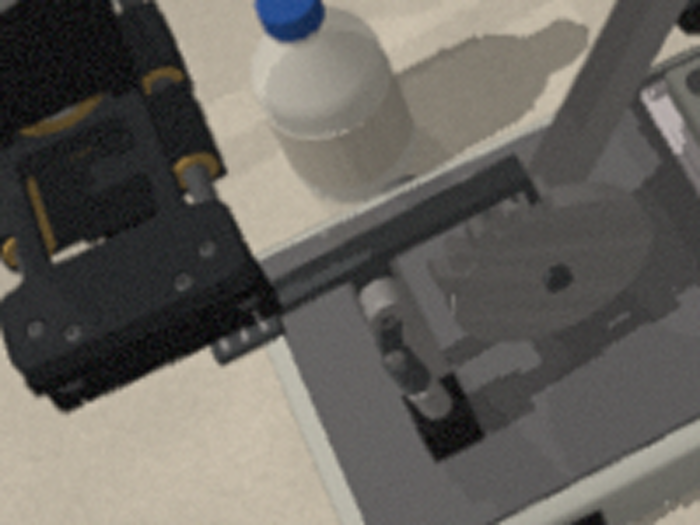

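View pics/wrist4.png

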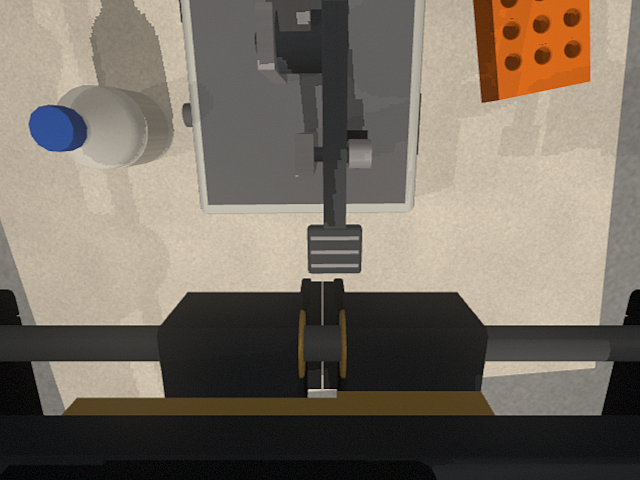

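```bash
python3 - <<'E'
from h import *
s,M=tool()
im=look("wrist","wrist5")
print(s["eef_pos"],proj(im,s["eef_pos"]))
for z in (.181,.185,.189):
    g=least_squares(lambda q:proj(im,[q[0],q[1],z])[0]-(334.5,249),[.58,-.25]).x;print(z,g,M.T@(np.r_[g,z]-s["eef_pos"]))
    for px in ((308,249),(361,249),(334,226),(334,272)): print(least_squares(lambda q:proj(im,[q[0],q[1],z])[0]-px,[.58,-.25]).x.round(4),end=" ")
E
```

```text
[ 0.57458994 -0.25743876  0.20171484] [[321.46794894 280.53163742]]
0.181 [ 0.58280277 -0.2475311 ] [0.01064729 0.00730619 0.02068748]
[ 0.5679 -0.246 ] [ 0.5977 -0.249 ] [ 0.5838 -0.2342] [ 0.5812 -0.2613] 0.185 [ 0.58283549 -0.24627312] [0.01191423 0.00717371 0.01669237]
[ 0.5682 -0.2448] [ 0.5974 -0.2478] [ 0.5838 -0.2332] [ 0.5813 -0.2597] 0.189 [ 0.5828682  -0.24501515] [0.01318117 0.00704122 0.01269727]
[ 0.5686 -0.2436] [ 0.5972 -0.2465] [ 0.5838 -0.2322] [ 0.5813 -0.2582]
```

{"op": "move_arm", "data": {
  "increments": [
    [0.9,0.7,0,0,0,0,0],
    [0,0,0,0,0,0,0],
    [0,0,0.6,0,0,0,0],
    [0,0,0.6,0,0,0,0],
    [0,0,0.6,0,0,0,0]
  ]
}}

```text
time: 4.85
eef_pos: [0.5845, -0.2478, 0.184]
eef_rot: [-0.003, 0.743, 0.67, -0.001]
contact_force: [0.2, -0.1, -0.0]
gripper_width: 0.0004
```

```bash
python3 - <<'E'
from h import *
s,M=tool()
im=look("wrist","wrist6",(200,150,500,350),2.5)
print(s["time"],s["eef_pos"],s["contact_force"],M.T@(np.array([.5828,-.2465,.187])-s["eef_pos"]))
E
```

```text
4.85 [ 0.58450978 -0.24778615  0.18400469] [ 0.23140425 -0.1455462  -0.02351964] [ 0.00111143 -0.00184922 -0.00298237]
```

View pics/wrist6.png

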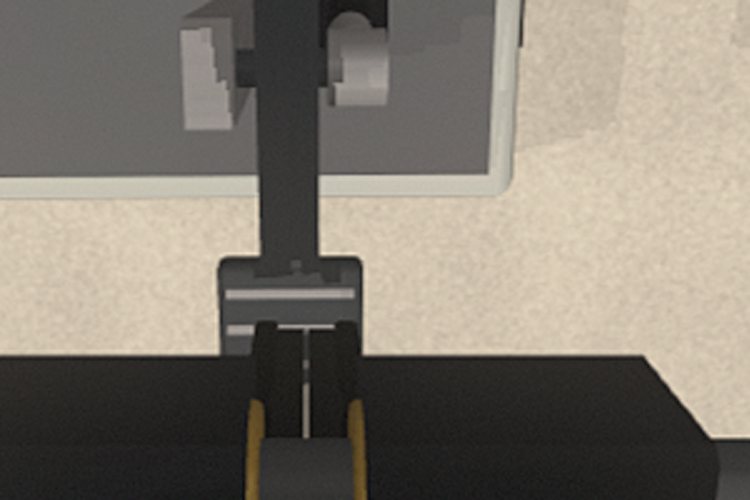

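{"op": "move_arm", "data": {
  "increments": [
    [0,0,0.4,0,0,0,0],
    [0,0,0.4,0,0,0,0],
    [0,0,0.4,0,0,0,0],
    [0,0,0.4,0,0,0,0]
  ]
}}

```text
time: 5.4
eef_pos: [0.5837, -0.2479, 0.1659]
eef_rot: [-0.004, 0.743, 0.67, -0.001]
contact_force: [0.5, 0.0, -0.2]
gripper_width: 0.0002
```

{"op": "move_arm", "data": {
  "increments": [
    [0,0,0.5,0,0,0,0],
    [0,0,0.5,0,0,0,0],
    [0,0,0.5,0,0,0,0]
  ]
}}

```text
time: 5.78
eef_pos: [0.5838, -0.2491, 0.1505]
eef_rot: [-0.003, 0.743, 0.669, -0.001]
contact_force: [-0.6, -1.1, 0.1]
gripper_width: 0.0004
```

```bash
python3 - <<'E'
from h import *
s,M=tool()
im=look("wrist","wrist7",(200,150,500,350),2.5);look("scene","scene7",(50,250,250,400),3.5)
print(s["time"],s["eef_pos"],s["contact_force"])
E
```

```text
5.775 [ 0.58375441 -0.24909179  0.15045514] [-0.61810054 -1.06407682  0.12699211]
```

View pics/wrist7.png

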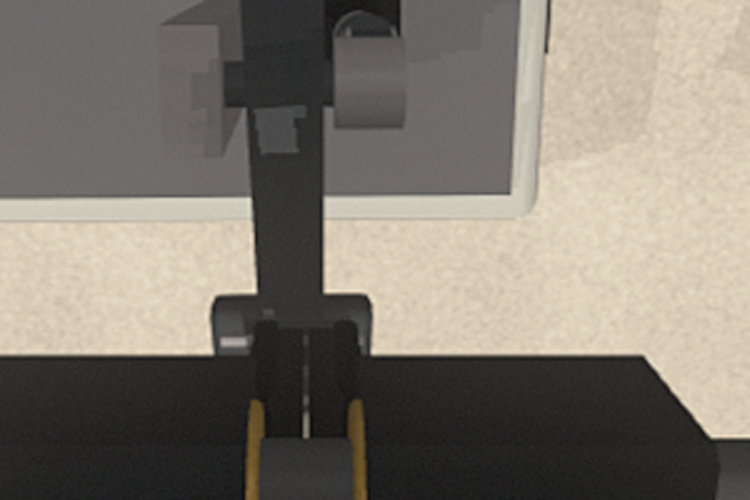

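View pics/scene7.png

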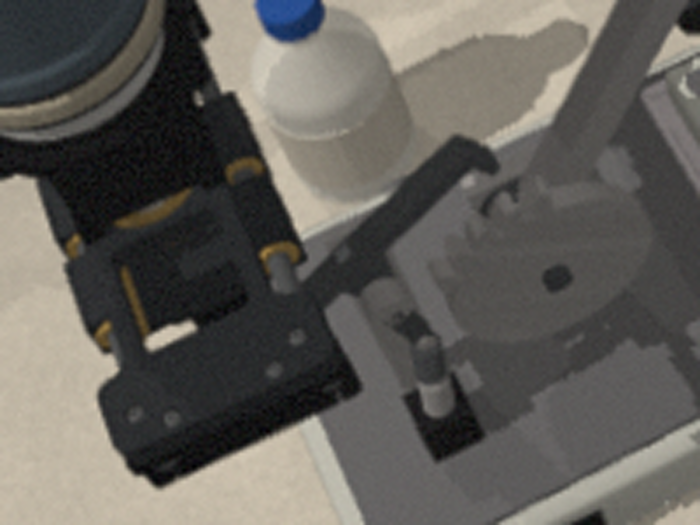

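{"op": "move_arm", "data": {
  "increments": [
    [0,0,-1,0,0,0,0],
    [0,0,-4,0,0,0,0],
    [0,0,-5,0,0,0,0],
    [0,0,-5,0,0,0,0],
    [0,0,-4,0,0,0,0],
    [0,0,0,0,0,0,0]
  ]
}}

```text
time: 6.62
eef_pos: [0.5855, -0.2469, 0.3496]
eef_rot: [-0.003, 0.742, 0.67, 0.0]
contact_force: [0.1, 0.8, -1.3]
gripper_width: 0.0006
```

```bash
python3 - <<'E'
from h import *
s,M=tool()
im=look("wrist","wrist8");look("scene","scene8",(80,180,310,400),2.7)
print(s["time"],s["eef_pos"],s["contact_force"],M.round(3))
E
```

```text
6.625 [ 0.58550279 -0.24688371  0.34962607] [ 0.12460229  0.8144274  -1.32280193] [[ 0.101  0.995 -0.004]
 [ 0.995 -0.101  0.005]
 [ 0.004 -0.004 -1.   ]]
```

View pics/wrist8.png

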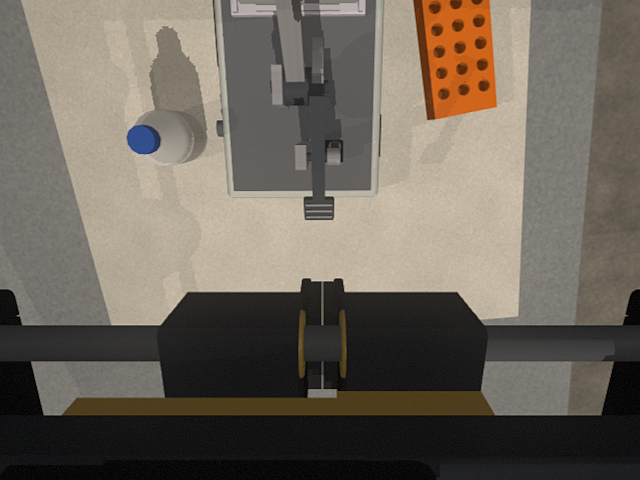

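View pics/scene8.png

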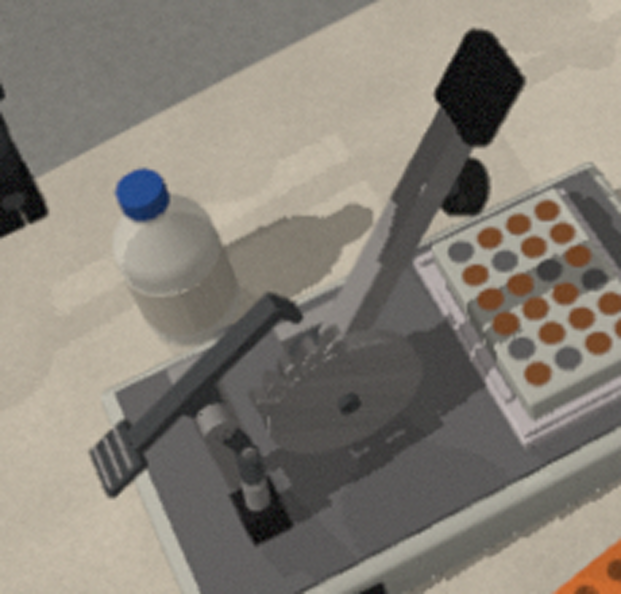

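```bash
cat >> h.py <<'E'
def sh():
    s,M=tool();p=np.load("pose.npy")
    X=R.from_euler('z',-p[2]).apply(s["eef_pos"]-[p[0],p[1],0]); return s,X
def padp(a): return np.array([0,-.05+.194*np.cos(a)-.008*np.sin(a)-.0095,.118+.194*np.sin(a)+.008*np.cos(a)])
E
python3 - <<'E'
from h import *
s,X=sh();print(X, padp(.91)-X)
a=np.arange(.91,-.01,-.07);P=np.array([padp(t) for t in a]);print(np.c_[a[1:],np.diff(P,axis=0)[:,1:]*100].round(2))
E
```

```text
[ 0.02534793 -0.16723726  0.3455319 ] [-0.02534793  0.22048791 -0.06945821]
[[ 0.84  1.08 -0.83]
 [ 0.77  1.02 -0.9 ]
 [ 0.7   0.95 -0.97]
 [ 0.63  0.88 -1.03]
 [ 0.56  0.81 -1.09]
 [ 0.49  0.73 -1.15]
 [ 0.42  0.65 -1.19]
 [ 0.35  0.56 -1.24]
 [ 0.28  0.47 -1.27]
 [ 0.21  0.38 -1.3 ]
 [ 0.14  0.29 -1.33]
 [ 0.07  0.2  -1.34]
 [ 0.    0.1  -1.35]]
```

Pawl is free (hook clear of the teeth). Go above the paddle.

{"op": "move_arm", "data": {
  "increments": [
    [4,-0.4,0,0,0,0,0],
    [5,-0.6,0,0,0,0,0],
    [5,-0.6,0,0,0,0,0],
    [4,-0.5,0,0,0,0,0],
    [2,-0.3,0,0,0,0,0],
    [0,0,0,0,0,0,0],
    [0,0,0,0,0,0,0]
  ]
}}

```text
time: 7.6
eef_pos: [0.5757, -0.0439, 0.3369]
eef_rot: [-0.012, 0.744, 0.668, -0.008]
contact_force: [0.3, 0.6, -0.3]
gripper_width: 0.0004
```

```bash
python3 - <<'E'
from h import *
s,X=sh();print(s["time"],X, padp(.91)-X,s["contact_force"])
im=look("wrist","wrist9");look("scene","scene9",(80,130,380,370),2.4)
E
```

```text
7.6 [-0.00287542  0.03384617  0.33688228] [ 0.00287542  0.01940448 -0.06080858] [ 0.28577922  0.58799982 -0.2694831 ]
```

View pics/scene9.png

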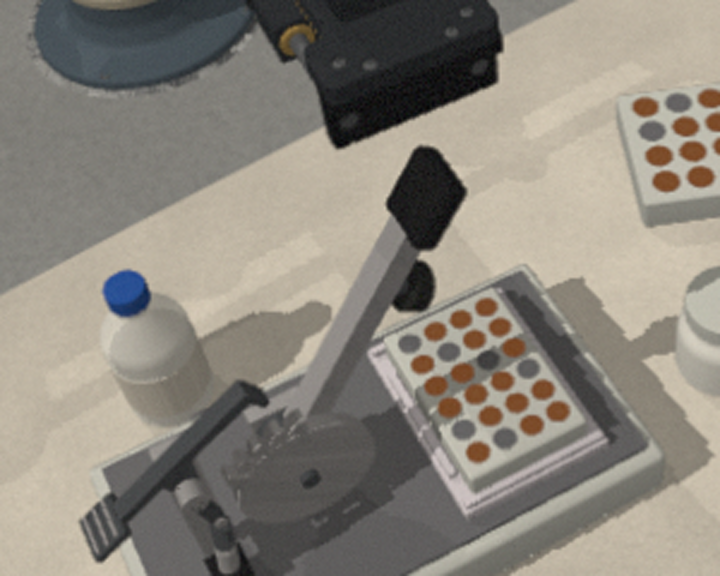

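View pics/wrist9.png

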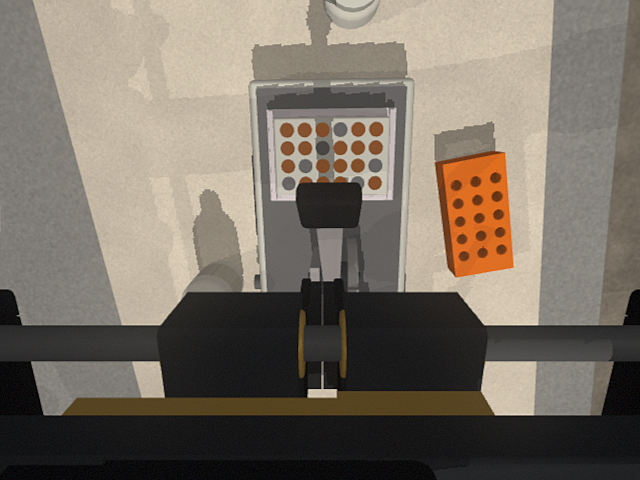

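{"op": "move_arm", "data": {
  "increments": [
    [0,0.3,2.5,0,0,0,0],
    [0,0,2.5,0,0,0,0],
    [0.6,0,0.5,0,0,0,0],
    [0,0,0,0,0,0,0]
  ]
}}

```text
time: 8.2
eef_pos: [0.5793, -0.0433, 0.2815]
eef_rot: [-0.011, 0.747, 0.665, -0.007]
contact_force: [0.1, -0.0, 1.2]
gripper_width: 0.0005
```

```bash
python3 - <<'E'
from h import *
s,X=sh();print(s["time"],X, padp(.91)-X,s["contact_force"],tool()[1].round(3))
E
```

```text
8.2 [0.00068255 0.03480998 0.2815134 ] [-0.00068255  0.01844066 -0.0054397 ] [ 0.11278434 -0.04377939  1.17572922] [[ 0.116  0.993 -0.026]
 [ 0.993 -0.116  0.007]
 [ 0.004 -0.026 -1.   ]]
```

{"op": "move_arm", "data": {
  "increments": [
    [0.8,0,0.2,0,0,0,0],
    [0.8,0,0.3,0,0,0,0],
    [0.6,0,0.4,0,0,0,0],
    [0.6,0,0.5,0,0,0,0]
  ]
}}

```text
time: 8.7
eef_pos: [0.584, -0.014, 0.2702]
eef_rot: [-0.009, 0.747, 0.664, -0.006]
contact_force: [-1.4, -2.4, 4.1]
gripper_width: 0.0004
```

```bash
python3 - <<'E'
from h import *
s,X=sh();print(s["time"],X, padp(.91)-X,padp(.84)-X,s["contact_force"])
look("scene","scene10",(180,130,380,300),3.5)
E
```

```text
8.7 [0.00245403 0.06443284 0.27016985] [-0.00245403 -0.0111822   0.00590384] [-0.00245403 -0.0004022  -0.00236938] [-1.40079336 -2.370577    4.06611264]
```

View pics/scene10.png

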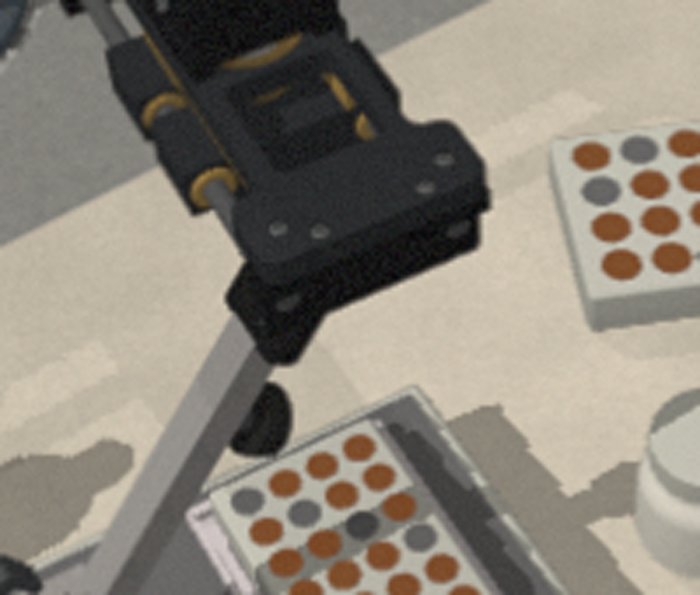

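{"op": "move_arm", "data": {
  "increments": [
    [1,-0.05,0.9,0,0,0,0],
    [0.9,-0.05,0.95,0,0,0,0],
    [0.9,-0.05,1.0,0,0,0,0],
    [0.8,0,1.1,0,0,0,0]
  ]
}}

```text
time: 9.25
eef_pos: [0.5881, 0.0272, 0.2319]
eef_rot: [-0.008, 0.747, 0.665, -0.002]
contact_force: [-0.5, 1.2, 5.8]
gripper_width: 0.0005
```

```bash
cat >> h.py <<'E'
def rep():
    s,X=sh();P=np.array([padp(t) for t in np.arange(0,1,.01)])
    e=(X-[0,-.0405,.118])[1:]; e=e-[0,0]
    i=np.argmin(np.hypot(*(P-X)[:,1:].T));a=i*.01
    print(s["time"],X.round(4),"a~",a,(P[i]-X).round(4),"F",s["contact_force"].round(1),"level delta",(padp(0)-X).round(4))
E
python3 -c "
from h import *
rep();print(tool()[1].round(3))"
```

```text
9.25 [0.0024 0.1058 0.2319] a~ 0.56 [-0.0024 -0.0052 -0.0041] F [-0.5  1.2  5.8] level delta [-0.0024  0.0287 -0.1059]
[[ 0.116  0.993 -0.014]
 [ 0.993 -0.116  0.01 ]
 [ 0.008 -0.015 -1.   ]]
```

{"op": "move_arm", "data": {
  "increments": [
    [0.4,-0.05,1.2,0,0,0,0],
    [0.4,-0.05,1.2,0,0,0,0],
    [0.3,0,1.25,0,0,0,0],
    [0.3,0,1.3,0,0,0,0]
  ]
}}

```text
time: 9.75
eef_pos: [0.5912, 0.0574, 0.1844]
eef_rot: [-0.012, 0.744, 0.668, 0.008]
contact_force: [-0.5, 2.7, 3.8]
gripper_width: 0.0001
```

```bash
python3 -c "
from h import *
rep();look('scene','scene11',(180,150,380,350),3)"
```

```text
9.75 [0.0025 0.1362 0.1844] a~ 0.29 [-0.0025 -0.0121 -0.0032] F [-0.5  2.7  3.8] level delta [-0.0025 -0.0017 -0.0584]
```

View pics/scene11.png

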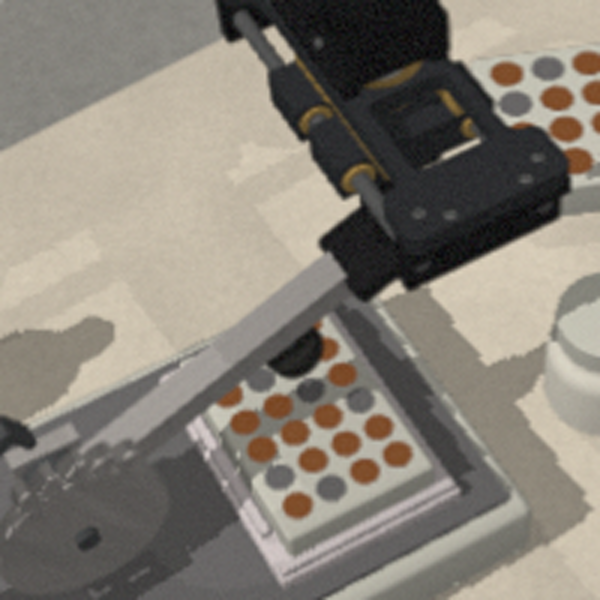

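{"op": "move_arm", "data": {
  "increments": [
    [0,-0.05,1.2,0,0,0,0],
    [0,-0.05,1.2,0,0,0,0],
    [0,0,1.2,0,0,0,0]
  ]
}}

```text
time: 10.18
eef_pos: [0.5899, 0.0594, 0.1451]
eef_rot: [-0.012, 0.744, 0.668, 0.008]
contact_force: [-0.5, 2.1, 3.3]
gripper_width: 0.0006
```

```bash
python3 -c "
from h import *
rep()"
```

```text
10.175 [0.001  0.1381 0.1451] a~ 0.1 [-0.001  -0.0054  0.0002] F [-0.5  2.1  3.3] level delta [-0.001  -0.0036 -0.0191]
```

{"op": "move_arm", "data": {
  "increments": [
    [0,0,0.8,0,0,0,0],
    [0,0,0.7,0,0,0,0],
    [0,0,0.4,0,0,0,0]
  ]
}}

```text
time: 10.55
eef_pos: [0.5894, 0.0601, 0.124]
eef_rot: [-0.012, 0.744, 0.668, 0.008]
contact_force: [-0.1, 2.8, 3.6]
gripper_width: 0.0002
```

{"op": "move_arm", "data": {
  "increments": [
    [0,0,0.3,0,0,0,0]
  ]
}}

```text
time: 10.68
eef_pos: [0.5894, 0.0603, 0.1208]
eef_rot: [-0.013, 0.744, 0.668, 0.008]
contact_force: [0.8, 1.7, 3.7]
gripper_width: 0.0
```

```bash
python3 -c "
from h import *
rep();look('scene','scene12',(130,180,380,380),3)"
```

```text
10.675 [0.0005 0.139  0.1208] a~ 0.0 [-0.0005 -0.0045  0.0052] F [0.8 1.7 3.7] level delta [-0.0005 -0.0045  0.0052]
```

View pics/scene12.png

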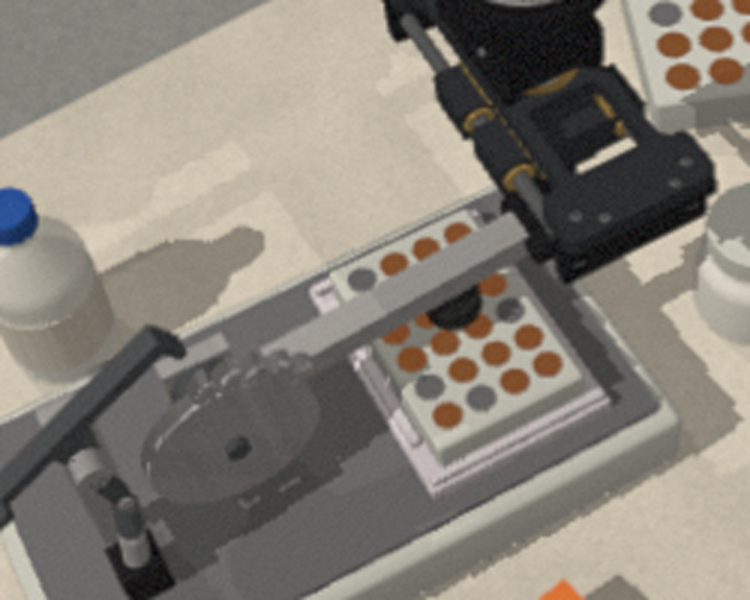

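{"op": "move_arm", "data": {
  "increments": [
    [0,0,0.3,0,0,0,0]
  ]
}}

```text
time: 10.85
eef_pos: [0.5894, 0.0604, 0.1176]
eef_rot: [-0.013, 0.744, 0.668, 0.008]
contact_force: [-0.9, 2.2, 3.8]
gripper_width: 0.0002
```

{"op": "move_arm", "data": {
  "increments": [
    [0,0,0.3,0,0,0,0]
  ]
}}

```text
time: 10.98
eef_pos: [0.5894, 0.0608, 0.1146]
eef_rot: [-0.013, 0.744, 0.668, 0.008]
contact_force: [-0.3, 2.6, 3.5]
gripper_width: 0.0005
```

```bash
python3 -c "
from h import *
rep();look('scene','scene13',(230,210,350,310),6);print(tool()[1].round(3))"
```

```text
10.975 [0.0004 0.1394 0.1146] a~ 0.0 [-0.0004 -0.0049  0.0114] F [-0.3  2.6  3.5] level delta [-0.0004 -0.0049  0.0114]
[[ 0.106  0.994 -0.005]
 [ 0.994 -0.106  0.029]
 [ 0.029 -0.008 -1.   ]]
```

View pics/scene13.png

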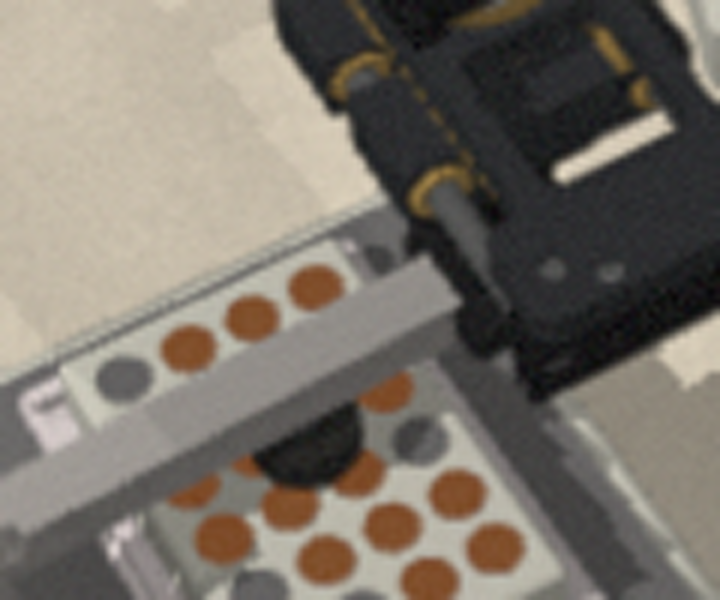

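```bash
python3 - <<'E'
from h import *
d=pickle.load(open("d0.pkl","rb"));S=d["scene"];p=np.load("pose.npy")
W=lambda P:R.from_euler('z',p[2]).apply(P)+[p[0],p[1],0]
for a in(0,.05,.1,.15,.2):
    c,s=np.cos(a),np.sin(a)
    L=lambda x,y,z:[x,-.05+y*c-z*s,.118+y*s+z*c]
    P=W(np.array([L(.009,.172,.008),L(-.009,.172,.008),L(0,.13,-.03),L(.015,.13,-.03),L(.009,.06,.008)]))
    print(a,((proj(S,P)-[230,210])*6).round().tolist())
P=W(np.array([[-.0635,.08-.0425,.088],[.0635,.08-.0425,.088],[.0635,.1225,.088],[-.0635,.1225,.088]]));print(((proj(S,P)-[230,210])*6).round().tolist())
look("wrist","wrist13");look("top","top13",(310,150,530,310),3.5)
E
```

```text
0 [[455.0, 327.0], [420.0, 278.0], [303.0, 455.0], [330.0, 497.0], [56.0, 519.0]]
0.05 [[451.0, 308.0], [416.0, 259.0], [305.0, 439.0], [333.0, 481.0], [53.0, 513.0]]
0.1 [[446.0, 290.0], [411.0, 240.0], [307.0, 423.0], [335.0, 465.0], [49.0, 508.0]]
0.15 [[440.0, 272.0], [404.0, 222.0], [307.0, 408.0], [335.0, 450.0], [45.0, 503.0]]
0.2 [[432.0, 255.0], [396.0, 205.0], [307.0, 392.0], [335.0, 435.0], [40.0, 498.0]]
[[51.0, 353.0], [272.0, 713.0], [568.0, 562.0], [331.0, 222.0]]
```

View pics/wrist13.png

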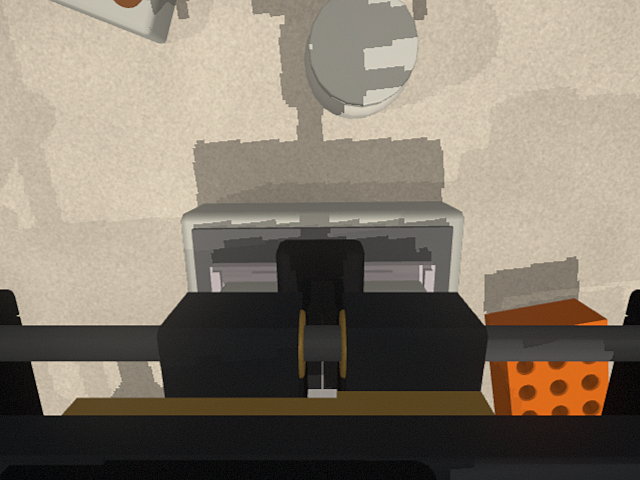

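View pics/top13.png

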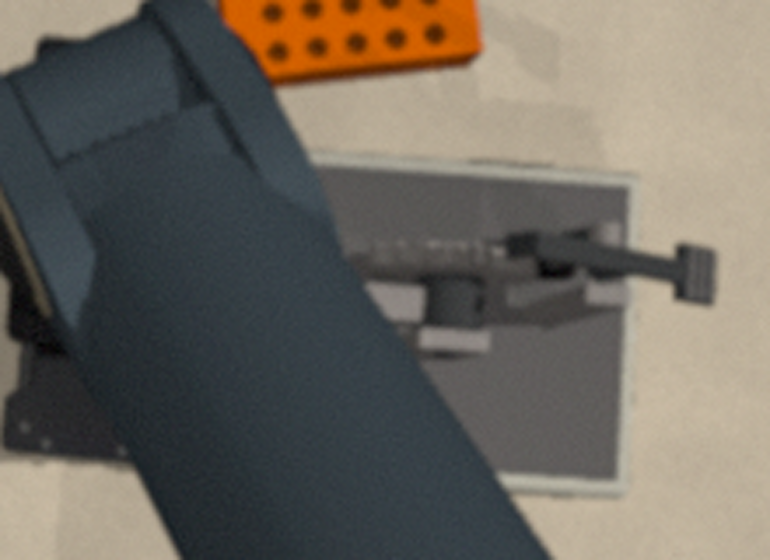

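{"op": "move_arm", "data": {
  "increments": [
    [0,0,0.3,0,0,0,0]
  ]
}}

```text
time: 11.25
eef_pos: [0.5891, 0.0601, 0.1113]
eef_rot: [-0.012, 0.744, 0.668, 0.008]
contact_force: [0.0, 2.7, 3.5]
gripper_width: 0.0003
```

{"op": "move_arm", "data": {
  "increments": [
    [0,0,0.3,0,0,0,0]
  ]
}}

```text
time: 11.38
eef_pos: [0.5892, 0.0604, 0.1082]
eef_rot: [-0.012, 0.744, 0.668, 0.008]
contact_force: [-0.6, 0.6, 3.9]
gripper_width: 0.0004
```

```bash
python3 -c "
from h import *
rep();look('scene','scene14',(230,210,350,310),6)"
```

```text
11.375 [0.0002 0.139  0.1082] a~ 0.0 [-0.0002 -0.0045  0.0178] F [-0.6  0.6  3.9] level delta [-0.0002 -0.0045  0.0178]
```

View pics/scene14.png

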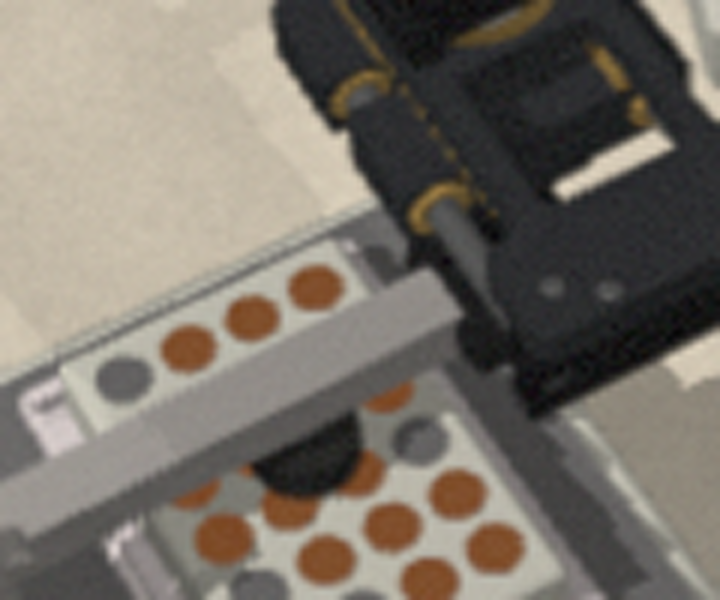

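```bash
python3 -c "
from h import *
im=look('wrist','wrist15',(240,200,400,320),5);s,M=tool()
print(proj(im,s['eef_pos']),[proj(im,s['eef_pos']+M@v).round(0).tolist() for v in ([0,0,-.02],[.0095,0,0],[.0095,.015,0],[.0095,-.015,0],[.0095,0,-.02])])
look('scene','scene15',(270,220,370,300),7)
print(M.T@(-cv2.Rodrigues(im['rvec'])[0].T@im['tvec'].ravel()-s['eef_pos']),(cv2.Rodrigues(im['rvec'])[0]@M).round(3))
rep()
"
```

```text
[[321.28411292 281.21798851]] [[[321.0, 297.0]], [[321.0, 264.0]], [[350.0, 264.0]], [[292.0, 264.0]], [[321.0, 279.0]]]
[ 0.0771043   0.00040821 -0.18809366] [[ 0.     1.     0.   ]
 [-0.961  0.    -0.276]
 [-0.276 -0.     0.961]]
11.525 [-1.000e-04  1.383e-01  1.079e-01] a~ 0.0 [ 0.0001 -0.0038  0.0181] F [0.7 0.7 1.8] level delta [ 0.0001 -0.0038  0.0181]
```

View pics/wrist15.png

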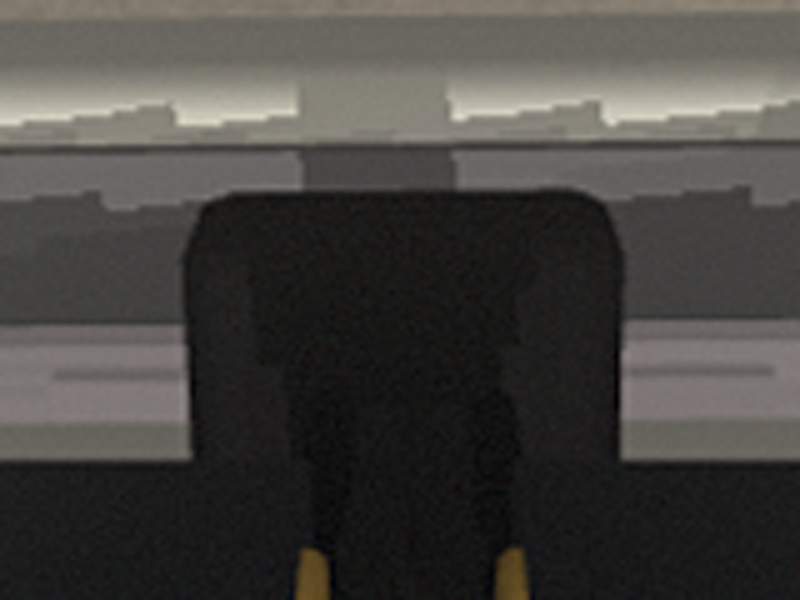

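View pics/scene15.png

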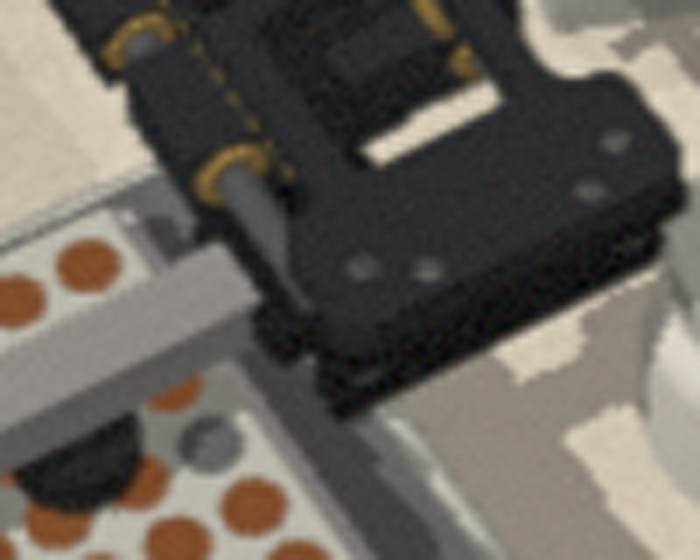

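{"op": "move_arm", "data": {
  "increments": [
    [0,0,0.2,0,0,0,0]
  ]
}}

```text
time: 11.65
eef_pos: [0.5889, 0.0597, 0.1059]
eef_rot: [-0.012, 0.744, 0.668, 0.007]
contact_force: [0.7, 1.9, 3.9]
gripper_width: 0.0003
```

{"op": "move_arm", "data": {
  "increments": [
    [0,0,0.2,0,0,0,0]
  ]
}}

```text
time: 11.78
eef_pos: [0.5889, 0.0599, 0.1039]
eef_rot: [-0.012, 0.744, 0.668, 0.007]
contact_force: [-0.1, 1.9, 3.8]
gripper_width: 0.0005
```

{"op": "move_arm", "data": {
  "increments": [
    [0,0,0.2,0,0,0,0]
  ]
}}

```text
time: 11.9
eef_pos: [0.5889, 0.06, 0.1019]
eef_rot: [-0.012, 0.744, 0.668, 0.007]
contact_force: [0.2, 1.6, 3.3]
gripper_width: 0.0008
```

```bash
python3 -c "
from h import *
rep();look('scene','scene16',(230,210,350,310),6);look('wrist','wrist16',(240,200,400,320),5)"
```

```text
11.9 [-1.000e-04  1.386e-01  1.019e-01] a~ 0.0 [ 0.0001 -0.0041  0.0241] F [0.2 1.6 3.3] level delta [ 0.0001 -0.0041  0.0241]
```

View pics/scene16.png

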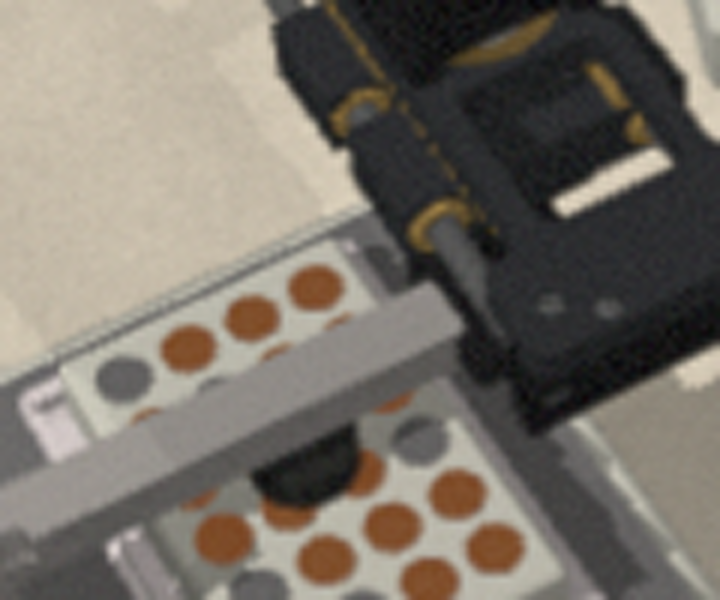

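View pics/wrist16.png

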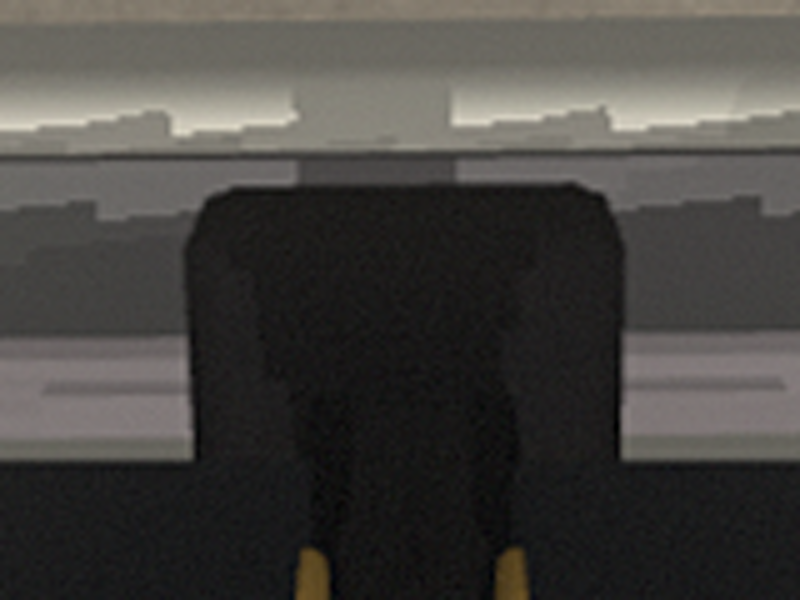

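{"op": "move_arm", "data": {
  "increments": [
    [0,0,0.2,0,0,0,0]
  ]
}}

```text
time: 12.12
eef_pos: [0.5889, 0.0599, 0.1015]
eef_rot: [-0.012, 0.744, 0.668, 0.007]
contact_force: [-6.3, -0.3, 22.4]
gripper_width: 0.0006
```

{"op": "move_arm", "data": {
  "increments": [
    [0,0,0.2,0,0,0,0]
  ]
}}

```text
time: 12.25
eef_pos: [0.589, 0.0599, 0.1015]
eef_rot: [-0.012, 0.744, 0.668, 0.006]
contact_force: [-4.1, 0.2, 16.6]
gripper_width: 0.0006
```

{"op": "move_arm", "data": {
  "increments": [
    [0,0,0.2,0,0,0,0]
  ]
}}

```text
time: 12.38
eef_pos: [0.5889, 0.0599, 0.1015]
eef_rot: [-0.011, 0.744, 0.668, 0.006]
contact_force: [-4.3, 0.1, 14.2]
gripper_width: 0.0005
```

{"op": "move_arm", "data": {
  "increments": [
    [0,0,0.2,0,0,0,0]
  ]
}}

```text
time: 12.5
eef_pos: [0.589, 0.0599, 0.1015]
eef_rot: [-0.011, 0.744, 0.668, 0.006]
contact_force: [-4.4, 0.3, 14.3]
gripper_width: 0.0005
```

{"op": "move_arm", "data": {
  "increments": [
    [0,0,-0.5,0,0,0,0],
    [0,0,-2,0,0,0,0],
    [0,0,-5,0,0,0,0],
    [0,0,-5,0,0,0,0],
    [0,0,-5,0,0,0,0],
    [-2,-5,-3,0,0,0,0],
    [-2,-5,-2,0,0,0,0],
    [-2,-5,0,0,0,0,0],
    [-2,-5,0,0,0,0,0],
    [0,0,0,0,0,0,0]
  ]
}}

```text
time: 13.75
eef_pos: [0.3742, -0.0138, 0.3291]
eef_rot: [-0.011, 0.748, 0.664, -0.003]
contact_force: [0.4, -0.2, 0.4]
gripper_width: 0.0002
```

```bash
python3 -c "
from h import *
rep();look('scene','scene17',(80,180,380,400),2.6);look('top','top17');look('wrist','wrist17')"
```

```text
13.75 [-0.2063  0.0438  0.3291] a~ 0.99 [ 0.2063 -0.0036 -0.0445] F [ 0.4 -0.2  0.4] level delta [ 0.2063  0.0907 -0.2031]
```

View pics/scene17.png

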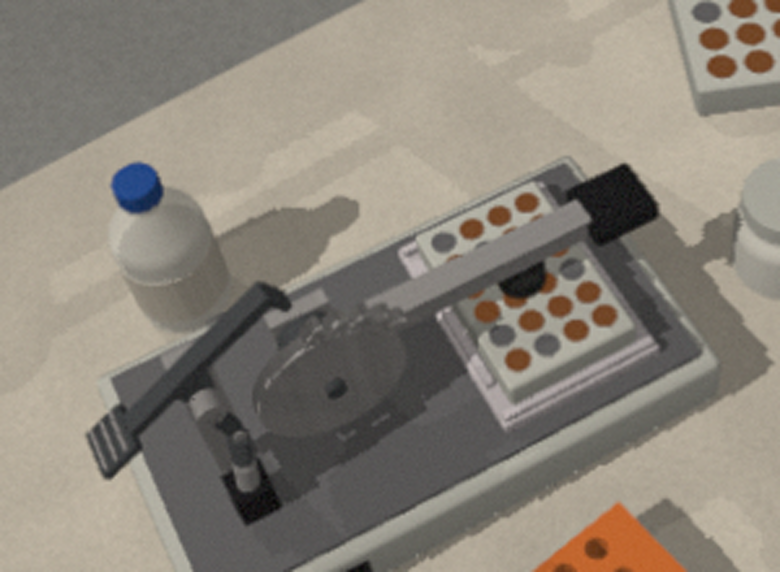

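View pics/top17.png

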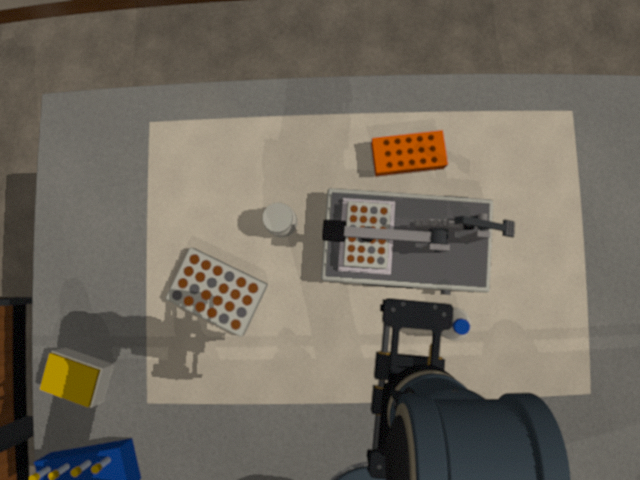

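View pics/wrist17.png

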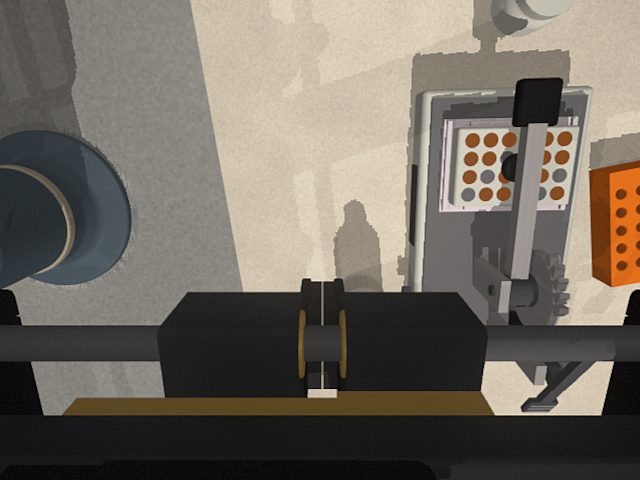

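```bash
python3 -c "
from h import *
look('scene','s18',(260,230,350,310),8);look('wrist','w18',(430,60,600,220),4.5);look('top','t18',(310,180,410,285),7)"
```

```text
(no output)
```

View pics/s18.png

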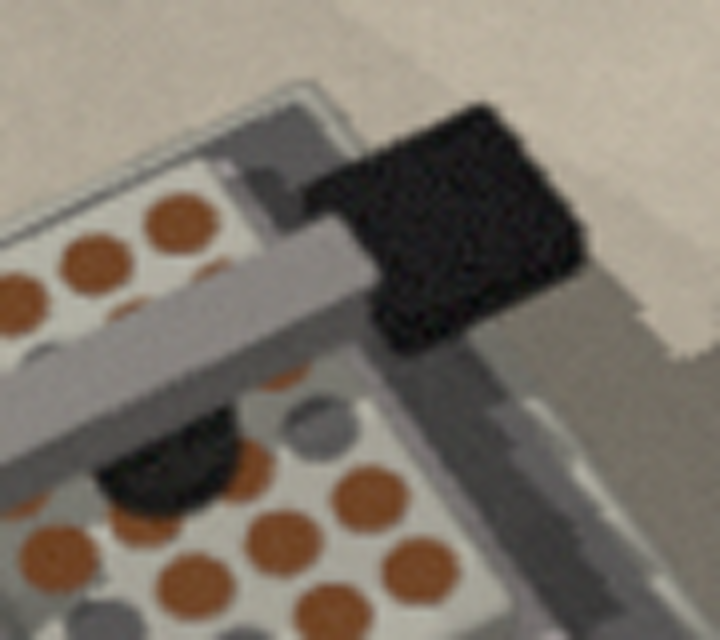

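View pics/w18.png

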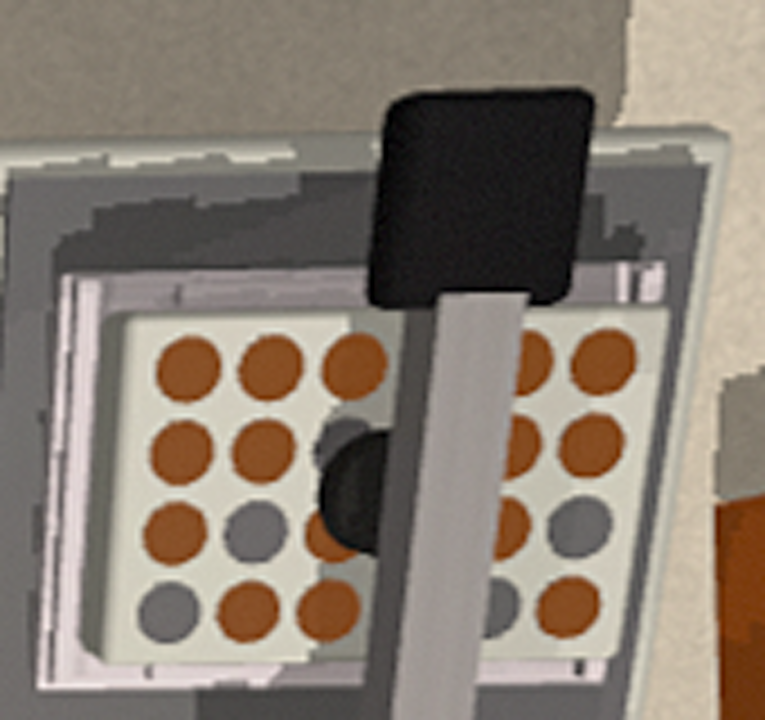

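View pics/t18.png

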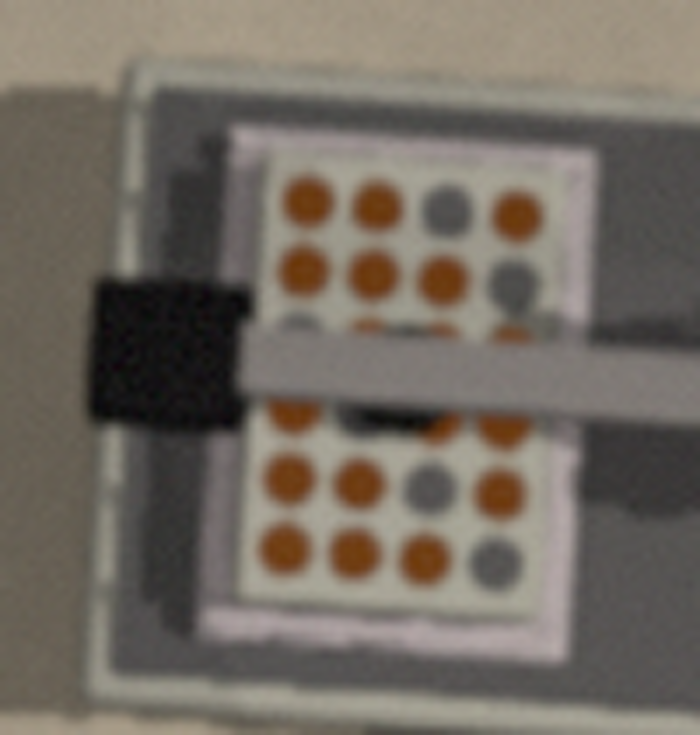

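```bash
python3 - <<'E'
from h import *
from bench import robot
S,Wr,T=[robot.get_image(n) for n in("scene","wrist","top")]
p=np.load("pose.npy");inv=lambda X:R.from_euler('z',-p[2]).apply(X-[p[0],p[1],0])
s=lambda u,v:np.array([u/8+260,v/8+230]);w=lambda u,v:np.array([u/4.5+430,v/4.5+60]);t=lambda u,v:np.array([u/7+310,v/7+180])
for nm,o in {"end+x":[(S,s(378,272)),(Wr,w(529,294)),(T,t(242,328))],"end+x SW":[(S,s(378,272)),(Wr,w(529,294))],
 "end-x":[(S,s(330,215)),(Wr,w(438,294)),(T,t(238,390))],
 "basecorner":[(S,s(303,85)),(T,t(92,700))],
 "well(col1,row+y)":[(Wr,w(188,370)),(T,t(284,548)),(S,s(182,222))]}.items():
    X,e=tri(o);print(nm,X.round(4),inv(X).round(4),e.round(1))
E
```

```text
end+x [0.5965 0.0453 0.1265] [0.009  0.1247 0.1265] [ 0.1 -0.5 -0.5  0.2 -0.2 -1.3]
end+x SW [0.5971 0.0453 0.1261] [0.0096 0.1247 0.1261] [ 0.3 -0.1 -0.   0.2]
end-x [0.579  0.047  0.1239] [-0.0086  0.1247  0.1239] [ 0.5 -0.3 -0.3  0.5 -0.3 -0.6]
basecorner [0.498  0.0903 0.0471] [-0.0935  0.1597  0.0471] [-0.6  0.1 -0.6 -0.3]
well(col1,row+y) [0.5389 0.0351 0.0868] [-0.0473  0.1088  0.0868] [-0.2  0.1 -0.5 -0.6 -0.3 -0.1]
```

```bash
python3 -c "
from bench import robot
print(robot.get_state()['contact_force'],robot.sign_off())"
```

```text
the job is handed in; nothing more can be done
[ 0.20184211  0.10946304 -0.15210898] None
```

The pawl is free, the clamp bar is level with its foot on the plate, and the job is handed in. It took about 14 s of the 42 s allowed.

**What I did**
- I pressed the thumb tab with closed fingers until the pawl snapped over. It stayed at its free stop after the hand withdrew.
- I pushed the paddle down along its arc at about 4 N until it stopped hard, with a peak of about 22 N. Then I lifted the hand clear over the robot side of the shaker.

**Last checks**
- **Bar:** triangulating the bar's outer end from all three cameras put its top at z = 124–127 mm; level is 126 mm.
- **Plate:** its top came out at about 87 mm, against 88 mm nominal, and it sits in its nest.
- **Pawl:** the hook is clear of the teeth.
- **Bystanders:** the bottle, jar and rack are upright and unmoved in the pictures.
- **Contact:** the force on the tool was about zero when I handed in.

**What disagreed**
- The reported fingertip height at the stop was 101.5 mm, about 24 mm below the paddle's top face. At the tab, too, no force showed at or a little below its expected height. I could not explain this, so I relied on the cameras and the rise in force instead.
- The base outline looked about 3% smaller than given, as if its edges were chamfered.

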